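Close the wax warmer's nested lids and raise the hood alone

ROBOT

A 6-joint arm with a two-finger parallel gripper is mounted at the origin on the work surface. World frame = base frame: x ahead of the robot, y to its left, z up, the work surface at z = 0. Lengths are in m, angles in degrees, forces in N, time in s.
With the tool pointing down it reaches from about 0.375 to 0.9 m from the base axis. Payload 3.1 kg.
Tool frame: the origin (TCP) lies between the finger pads; the fingertips stand 11 mm ahead of it and the grasp point (between the pads) lies 8 mm behind it; x points along the fingers, y is the direction in which the jaws open and shut, and the axes are right-handed (so a half turn about x gives the same grasp; the last joint's range is limited). The gripper opens to 87 mm and grips with 3 to 60 N. Pads are 19 mm wide; open, the fingers measure 117 mm over their backs; the gripper's body (75 mm by 190 mm) begins 51 mm behind the grasp point.
Start: joints at [-77.55, 30.224, 82.088, -0, 67.689, -10.227], TCP at [0.241, -0.577, 0.234] pointing down, gripper open.
Joint ranges: [-176.69, 176.69], [-43.24, 126.21], [12.49, 139.97], [-82, 262], [0, 151.66], [-163.58, 163.58]. Speed limits (degrees/s): [159.86, 159.86, 180, 180, 180, 180].

INTERFACE

Orientations are given as a 3x3 rotation matrix whose columns are the frame's x, y, z axes.
In Python, from rig import bot gives the robot as it stands.
- The arm moves only by the shell command python3 -m inch 'ROWS' [OPENING]. ROWS is a JSON object of lists of equal length, an entry for each row: "dp": the shift along the tool's x, y, z in mm, a list of three; "yaw": the turn about the tool's x in degrees. In form: {"dp": [[tx, ty, tz], ...], "yaw": [yaw, ...]}. A call has 1 to 20 rows; each row shifts and turns the commanded pose from where the row before left it, along the tool's axes as they then stand; what a row does not reach is not made up. A row lasts 1/12 s, in which the tool goes at most 41.7 mm and 7.16 degrees, less where a joint would pass 70% of its speed; a pose out of reach is approached as far as the arm can. A call is refused whole if a number of a shift passes 41.7 or a number of a turn 7.16, either way. A call with a gripper value outside its range is refused whole. OPENING is the finger opening in mm, from 0 to 87, set as the call begins (- or left out, the last holds). The fingers move at their own pace and stop on an object; the grip force is fixed at half the most. Time passes only in rows, so rows that do not move let the fingers close. It gives the time, the measured TCP pose, the force and the opening at its end, in the units of the state.
- bot.read_state(): the state, without advancing time (a new reading comes with each control period).
- bot.capture(name): name is "scene" or "top"; returns a dict with "color" (420x560x3 uint8, red, green, blue), "intrinsics" (3x3 intrinsics, pixels), "k1" (the pictures are not rectified: a ray, as slopes to the right and down, at radius r is drawn at 1 + k1 r^2 times it, then the intrinsics apply), "pose" (4x4, takes a point from camera to world coordinates). Camera axes: x right, y down, z forward; pixel columns grow to the right and rows downward; lengths in m; the calibration is good to about 2 mm. A picture is of the moment at which its call begins. There is no depth.
- bot.hand_in(): hands the job in, once; it reports no verdict.
The state is a dict: "time_s": time; "joint_positions": joint angles; "qvel": joint speeds; "tau": joint torques, N m; "position": TCP position; "tcp_rot": TCP orientation; "force": force on the tool from outside, world axes, zero at the start; "moment": the same for the moment, N m; "opening": opening from 0.0 (shut) to 1.0 (fully open).
Only numpy, scipy, OpenCV 4.12 (cv2) and the standard library are available. Lean on these libraries where they do the work, as an engineer would, in place of code of your own. Each camera call takes 0.05 s, during which the arm holds its last target.

TASK

The wax warmer stands open, its blue hood resting on the glass lid under it. Bring both lids down together, without letting them drop, until both are fully shut; then raise the hood alone, to 45 degrees or more, so that the wax can be seen through the glass lid, which must stay shut to keep the warmth in. The hood falls if let go, so finish while still holding it up, and leave everything else on the bench and in the warmer where it is.

Things in the scene. Friction and masses are not known exactly. Their poses are not given: they have to be found in the camera images.
- warmer: Wax warmer, fixed to the bench: a steel tub 220 mm deep (its x), 320 mm wide (its y), rim 100 mm above the bench, walls 20 mm thick, inner floor 24 mm above the bench. Origin: centre of its underside, on the bench. Its -x axis points to its front, with the grey control panel (knob and dial, at most 20 mm out) and the lids' grips; the hinge is at its +x side.
- hinge (a point): Middle of the hinge pin on which both lids turn: at the top of the tub's back, (110, 0, 100) mm in the warmer's frame. The pin runs along the warmer's y axis.
- hood (a joint): Angle of the outer lid, the blue hood (220 x 320 mm, 46 mm high, about 0.6 kg): 0 = shut on the tub's rim, grows as its front edge rises, stop at 1.3 rad. Free hinge, no stay: unsupported it falls. At the start two rubber pads inside its front edge rest on the glass lid, so both stand at nearly the same angle; pushed down it takes the glass lid along, lifted it comes up alone.
- glass_lid (a joint): Angle of the inner lid, glass in an aluminium frame (205 x 296 x 10 mm, 0.45 kg) inside the hood: 0 = shut on the rim, grows as its front rises. Stiff hinge (1.4 N m friction): it stays at any angle and carries the hood; pushing both down at the hood's bar takes a few N. Its grip, a red tab 40 mm wide, 5 mm thick, sticks out 28 mm from the front at rim height, 110 mm off centre to +y.
- hood_bar (a point): Middle of the hood's grip: a round steel bar 12 mm thick, 140 mm long, along the warmer's y, 45 mm in front of the hood's front on two stems 120 mm apart (39 mm clear behind it). Hood shut: 265 mm before the hinge pin and 22 mm above it (122 mm above the bench); it turns about the pin with the hood, and can turn between the fingers of a gripper that keeps pointing down.
- hood_pad (a point): Point on the hood, under the middle of its front edge where its pads end: 196 mm from the hinge pin towards the front and 10 mm above it when the hood is shut.
- glass_front (a point): Point on top of the glass lid's frame, middle of its front bar: 196 mm from the hinge pin towards the front and 10 mm above it when the glass lid is shut. It coincides with the hood_pad point while the lids are nested.
- wax_slab: Slab of amber wax, 100 x 60 x 22 mm, lying in the tub. Origin: centre of its underside. To be left alone.
- wax_bar: Bar of brown wax, 120 x 30 x 28 mm, lying in the tub. Origin: centre of its underside. To be left alone.
- wax_head: Small head of amber wax, 48 mm wide, 56 mm tall, standing in the tub. Origin: centre of its underside. To be left alone.
- plaster_bust: White plaster bust, 90 mm wide, 167 mm tall, loose on the bench beside the warmer. Origin: centre of its underside. To be left alone.
- brush: Flat brush with a wooden handle, 220 mm long, lying on the bench between robot and warmer. Origin: middle, on the bench. To be left alone.
- spatula: Spatula with a dark wooden handle, 200 mm long, lying on the bench at the robot's right. Origin: middle, on the bench. To be left alone.
- release_bottle: White bottle with a red cap, 60 mm wide, 150 mm tall, on the bench at the robot's right. Origin: centre of its underside. To be left alone.
- plaster_cup: Blue mixing cup, 84 mm wide, 75 mm tall, on the bench at the robot's left. Origin: centre of its underside. To be left alone.
- wood_block: Wooden block, 90 x 50 x 35 mm, on the bench at the robot's left. Origin: centre of its underside. To be left alone.

How it is judged:
By the outcome, as a careful person would: the job done as asked, in the order asked, and still so for the second after the job is handed in, while the arm keeps its last pose, push and grip.
It also fails if it takes over 42 s, if anything falls off the work surface, if the arm or the gripper's body presses on something with over 40 N, if the wrist force passes 120 N, or if a joint passes its speed limit or range.

## Working session

There is one attempt and no reset: what is moved stays moved. The work goes in short steps, Python scripts to look and compute and a shell command to move; the robot and the scene stay as the last step left them, time stands still between calls to the robot, and variables do not carry over. Pictures are saved under pics/ and viewed, and the job is handed in when it is done.

```bash
mkdir -p pics; ls; python3 - <<'E'
from rig import bot
import cv2,numpy as np
np.set_printoptions(precision=4,suppress=True)
s=bot.read_state()
for k in s: print(k,s[k])
for n in("scene","top"):
    c=bot.capture(n); cv2.imwrite(f"pics/{n}0.png",c["color"][:,:,::-1]); print(n,c["intrinsics"],c["k1"],c["pose"])
    np.savez(f"{n}0.npz",**c)
E
```

```text
pics
time_s 0.0
joint_positions [-77.5501  30.2794  82.156   -0.0017  67.6879 -10.2277]
qvel [ 0.002  -0.0507  0.0339 -0.0667 -0.0309  0.0478]
tau [ -0.0002 -44.0045 -17.6589   0.0633   0.0585  -0.0002]
position [ 0.2408 -0.576   0.2326]
tcp_rot [[-0.0005  0.3856 -0.9227]
 [ 0.0021 -0.9227 -0.3856]
 [-1.     -0.0021 -0.0004]]
force [ 0.5703 -0.5145  1.2789]
moment [-0.0191 -0.0254  0.0236]
opening 0.9955342428196293
scene [[479.5572   0.     278.039 ]
 [  0.     479.5572 207.9806]
 [  0.       0.       1.    ]] 0.03897004565106993 [[-0.8194 -0.54    0.1925  0.3312]
 [-0.5733  0.773  -0.2717  0.3226]
 [-0.0021 -0.3329 -0.9429  1.2783]
 [ 0.      0.      0.      1.    ]]
top [[492.8208   0.     287.3406]
 [  0.     492.8208 216.3858]
 [  0.       0.       1.    ]] 0.00670070926903169 [[-0.0281 -0.9873  0.1566  0.3101]
 [-0.9994  0.0309  0.0154 -0.0213]
 [-0.0201 -0.1561 -0.9875  1.6477]
 [ 0.      0.      0.      1.    ]]
```

View pics/scene0.png

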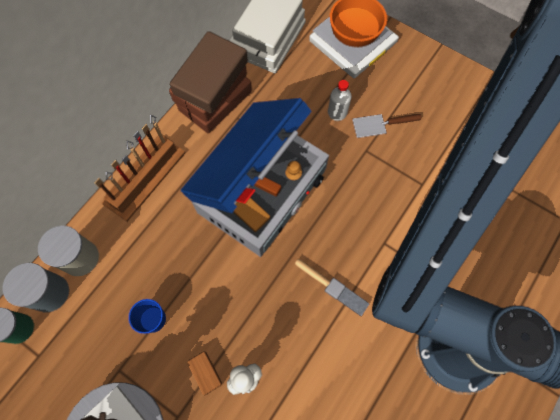

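View pics/top0.png

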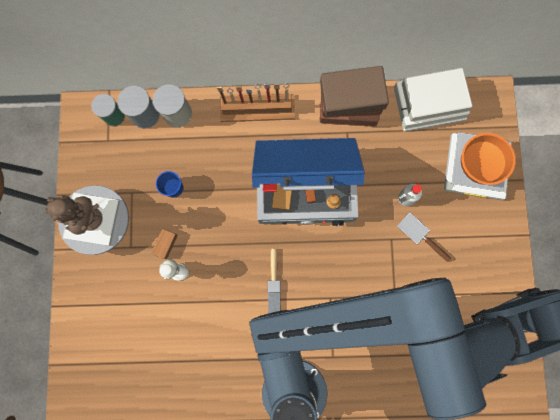

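The pictures show the warmer near (308,185) in the top view and (255,175) in the scene view. The hood is steep and the red tab is at about (270,187) in top. I'll zoom in to pick corners.

```bash
python3 - <<'E'
import cv2,numpy as np
a=np.load("top0.npz")["color"][125:235,240:375,::-1]; cv2.imwrite("pics/topz.png",cv2.resize(a,None,fx=5.5,fy=5.5,interpolation=cv2.INTER_CUBIC))
a=np.load("scene0.npz")["color"][90:260,175:340,::-1]; cv2.imwrite("pics/scz.png",cv2.resize(a,None,fx=3.5,fy=3.5,interpolation=cv2.INTER_CUBIC))
E
```

```text
(no output)
```

View pics/topz.png

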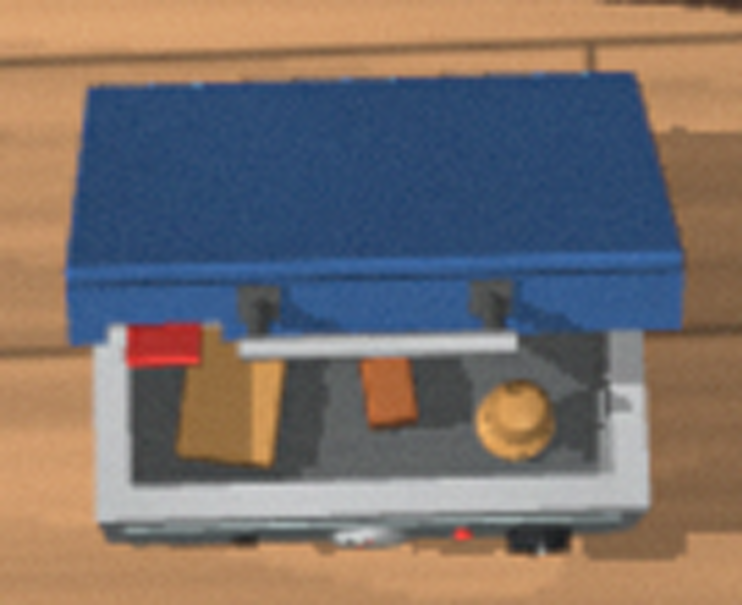

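View pics/scz.png

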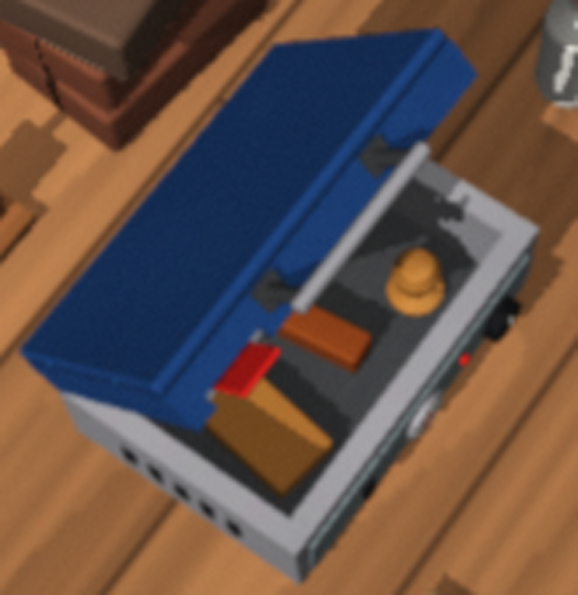

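```bash
cat > h.py <<'E'
import cv2,numpy as np
np.set_printoptions(precision=4,suppress=True)
def ray(c,uv):
    K=c["intrinsics"]; d=np.array([float(c["k1"]),0,0,0,0])
    p=cv2.undistortPoints(np.array([[uv]],float),K,d)[0,0]
    P=c["pose"]; v=P[:3,:3]@np.array([p[0],p[1],1]); return P[:3,3],v/np.linalg.norm(v)
def plane(c,uv,z):
    o,v=ray(c,uv); return o+v*(z-o[2])/v[2]
def tri(a,ua,b,ub):
    o,v=ray(a,ua);p,w=ray(b,ub)
    t=np.linalg.lstsq(np.stack([v,-w],1),p-o,rcond=None)[0]
    A=o+v*t[0];B=p+w*t[1]; return (A+B)/2,np.linalg.norm(A-B)
def proj(c,X):
    P=np.linalg.inv(c["pose"]);return cv2.projectPoints(np.array([X],float),cv2.Rodrigues(P[:3,:3])[0],P[:3,3],c["intrinsics"],np.array([float(c["k1"]),0,0,0,0]))[0][0,0]
tz=lambda x,y:(240+x/5.5-.4,125+y/5.5-.4)
sz=lambda x,y:(175+x/3.5-.35,90+y/3.5-.35)
E
python3 - <<'E'
from h import *
T=dict(np.load("top0.npz"));S=dict(np.load("scene0.npz"))
L=tri(T,tz(240,349),S,sz(300,305));R=tri(T,tz(517,342),S,sz(424,148));print("bar",L,R,(L[0]+R[0])/2,np.linalg.norm(L[0]-R[0]))
fl,fr=plane(T,tz(98,522),.1),plane(T,tz(650,510),.1);print("rim T",fl,fr)
sl,sr=plane(S,sz(302,545),.1),plane(S,sz(538,232),.1);print("rim S",sl,sr)
print(np.linalg.norm(fl-fr),np.linalg.norm(sl-sr))
for a,b in((fl,fr),(sl,sr)):
    y=(a-b)/np.linalg.norm(a-b);yaw=np.degrees(np.arctan2(-y[0],y[1]));x=np.array([y[1],-y[0],0])
    print("yaw",yaw,"hinge",(a+b)/2+.22*x)
# hood front edge top corners (both views)
a=tri(T,tz(68,268),S,sz(155,388));b=tri(T,tz(684,250),S,sz(475,75));print("hood low?",a,b)
E
```

```text
bar (array([0.6006, 0.0085, 0.3162]), np.float64(0.00033763790961104594)) (array([ 0.6021, -0.1313,  0.3052]), np.float64(0.0002566700105375208)) [ 0.6013 -0.0614  0.3107] 0.14022814373808024
rim T [0.5484 0.0982 0.1   ] [ 0.5455 -0.2203  0.1   ]
rim S [0.5496 0.0904 0.1   ] [ 0.5457 -0.2172  0.1   ]
0.3185572146608116 0.3076015971711362
yaw -0.5283679870675935 hinge [ 0.767  -0.0631  0.1   ]
yaw -0.7341689857758379 hinge [ 0.7677 -0.0662  0.1   ]
hood low? (array([0.6524, 0.0968, 0.2841]), np.float64(0.0021525120183549804)) (array([ 0.6415, -0.2272,  0.2469]), np.float64(0.03934018999525888))
```

The geometry agrees: hinge at about (0.767, -0.064, 0.1), warmer yaw about 0, bar at (0.601, -0.061, 0.311), so the hood stands at about 47°. I'll swing round over the bar, staying high, with the opening reduced.

```bash
python3 - <<'E'
import numpy as np
p=np.array([.2408,-.576,.2326]);R=np.array([[0,.3856,-.9227],[0,-.9227,-.3856],[-1,0,0]])
from scipy.spatial.transform import Rotation as Ro
for i in range(20):
    p=p+R@np.array([-9,0,-33])/1e3; R=R@Ro.from_euler('x',-3.37,degrees=True).as_matrix()
print(p,R)
E
python3 -m inch '{"dp":[[-9,0,-33],[-9,0,-33],[-9,0,-33],[-9,0,-33],[-9,0,-33],[-9,0,-33],[-9,0,-33],[-9,0,-33],[-9,0,-33],[-9,0,-33],[-9,0,-33],[-9,0,-33],[-9,0,-33],[-9,0,-33],[-9,0,-33],[-9,0,-33],[-9,0,-33],[-9,0,-33],[-9,0,-33],[-9,0,-33]],"yaw":[-3.37,-3.37,-3.37,-3.37,-3.37,-3.37,-3.37,-3.37,-3.37,-3.37,-3.37,-3.37,-3.37,-3.37,-3.37,-3.37,-3.37,-3.37,-3.37,-3.37]}' 36
python3 -c "
from rig import bot
s=bot.read_state();print(s['position'],s['tcp_rot'],s['force'])"
```

```text
[ 0.60067847 -0.06781486  0.4126    ] [[ 0.          1.00003034  0.00140057]
 [ 0.          0.00140057 -1.00003034]
 [-1.          0.          0.        ]]
time_s: 1.77
position: [0.6009, -0.0668, 0.4132]
tcp_rot: [[-0.001, 1.0, 0.004], [0.0, 0.004, -1.0], [-1.0, -0.001, -0.0]]
force: [0.1, 0.1, 0.1]
opening: 0.416
[ 0.6009027  -0.06680508  0.41320951] [[-1.11162527e-03  9.99990020e-01  4.32720456e-03]
 [ 4.13811173e-04  4.32766687e-03 -9.99990550e-01]
 [-9.99999297e-01 -1.10982412e-03 -4.18617787e-04]] [0.08208003 0.069121   0.14421333]
```

```bash
python3 -m inch '{"dp":[[20,0,-5],[20,0,0],[20,0,0],[15,0,0],[10,0,0],[10,0,0],[8,0,0],[6,0,0],[0,0,0]],"yaw":[0,0,0,0,0,0,0,0,0]}' 36
python3 - <<'E'
from rig import bot
import cv2,numpy as np
a=bot.capture("scene")["color"];b=bot.capture("top")["color"]
a=cv2.resize(a[90:250,175:335,::-1],(560,560)) ;b=cv2.resize(b[100:240,220:380,::-1],None,fx=3,fy=3)
cv2.imwrite("pics/s1.png",a);cv2.imwrite("pics/t1.png",b)
E
```

```text
time_s: 2.52
position: [0.6004, -0.0635, 0.3034]
tcp_rot: [[-0.002, 1.0, 0.001], [0.001, 0.001, -1.0], [-1.0, -0.002, -0.001]]
force: [-0.8, -0.8, 0.4]
opening: 0.41
```

View pics/s1.png

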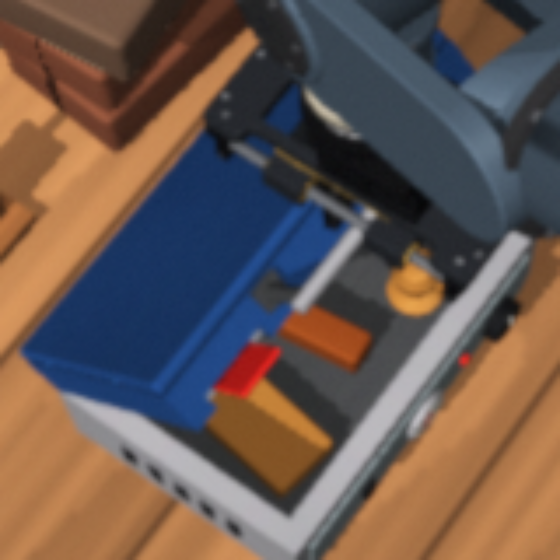

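View pics/t1.png

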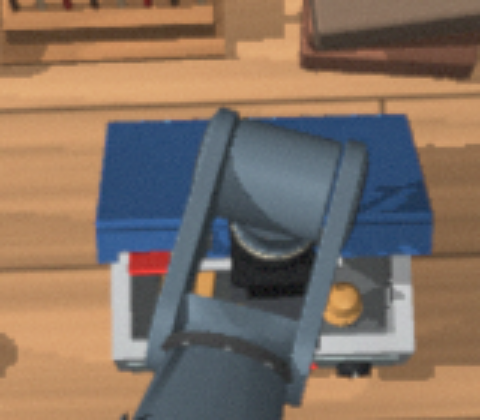

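Scene view: bar between the fingers near (350,235), hood unmoved, contact force about zero. I'll close the gripper.

```bash
python3 -m inch '{"dp":[[0,0,0],[0,0,0],[0,0,0],[0,0,0],[0,0,0],[0,0,0],[0,0,0],[0,0,0]],"yaw":[0,0,0,0,0,0,0,0]}' 0
python3 - <<'E'
import numpy as np
from h import *
# arc plan: start bar angle
hx,hz=.7673,.1; r=np.hypot(.265,.022); a0=np.arctan2(22,265)
b=np.array([.6004,.3114]); th=np.degrees(np.arctan2(b[1]-hz,hx-b[0])-a0); print("theta",th,"r",np.hypot(b[1]-hz,hx-b[0]),r)
f=lambda t:np.array([hx-r*np.cos(np.radians(t)+a0),hz+r*np.sin(np.radians(t)+a0)])
ts=np.r_[np.linspace(47,0,21)]
P=np.array([f(t) for t in ts]);print(np.c_[ts[1:],np.diff(P,axis=0)*1e3,P[1:]])
E
```

```text
time_s: 3.28
position: [0.6021, -0.0635, 0.3048]
tcp_rot: [[0.003, 1.0, 0.001], [-0.0, 0.001, -1.0], [-1.0, 0.003, 0.0]]
force: [6.0, -0.3, -1.7]
opening: 0.126
theta 46.96321010780815 r 0.26934284842928347 0.2659116394594265
[[ 44.65    -8.4236  -6.9265   0.5942   0.3019]
 [ 42.3     -8.1325  -7.266    0.5861   0.2946]
 [ 39.95    -7.8278  -7.5934   0.5783   0.287 ]
 [ 37.6     -7.5098  -7.908    0.5708   0.2791]
 [ 35.25    -7.1793  -8.2093   0.5636   0.2709]
 [ 32.9     -6.8366  -8.4967   0.5568   0.2624]
 [ 30.55    -6.4825  -8.7699   0.5503   0.2536]
 [ 28.2     -6.1174  -9.0283   0.5442   0.2446]
 [ 25.85    -5.7421  -9.2716   0.5384   0.2353]
 [ 23.5     -5.3571  -9.4992   0.5331   0.2258]
 [ 21.15    -4.9631  -9.7109   0.5281   0.2161]
 [ 18.8     -4.5607  -9.9062   0.5235   0.2062]
 [ 16.45    -4.1507 -10.0849   0.5194   0.1961]
 [ 14.1     -3.7337 -10.2466   0.5156   0.1859]
 [ 11.75    -3.3104 -10.3911   0.5123   0.1755]
 [  9.4     -2.8815 -10.5181   0.5095   0.165 ]
 [  7.05    -2.4478 -10.6274   0.507    0.1544]
 [  4.7     -2.01   -10.7188   0.505    0.1436]
 [  2.35    -1.5688 -10.7922   0.5034   0.1328]
 [  0.      -1.1249 -10.8475   0.5023   0.122 ]]
```

```bash
python3 -m inch '{"dp":[[3.5,-4.2,0],[3.5,-4.2,0],[3.6,-4.1,0],[3.6,-4.1,0],[3.8,-3.9,0],[3.8,-3.9,0],[4,-3.7,0],[4,-3.7,0],[4.1,-3.6,0],[4.1,-3.6,0],[4.2,-3.4,0],[4.3,-3.4,0],[4.4,-3.2,0],[4.4,-3.2,0],[4.5,-3,0],[4.5,-3.1,0],[0,0,0]],"yaw":[0,0,0,0,0,0,0,0,0,0,0,0,0,0,0,0,0]}'
```

```text
time_s: 4.7
position: [0.5425, -0.0632, 0.2395]
tcp_rot: [[0.001, 1.0, 0.001], [0.001, 0.001, -1.0], [-1.0, 0.001, -0.001]]
force: [6.1, 1.9, -4.9]
opening: 0.129
```

```bash
python3 -m inch '{"dp":[[4.6,-2.6,0],[4.6,-2.6,0],[4.7,-2.4,0],[4.7,-2.4,0],[4.8,-2.3,0],[4.9,-2.3,0],[5,-2.1,0],[5,-2.1,0],[5,-1.9,0],[5,-1.9,0],[5.1,-1.8,0],[5.1,-1.7,0],[5.2,-1.5,0],[5.2,-1.5,0],[5.2,-1.4,0],[5.2,-1.3,0],[0,0,0]],"yaw":[0,0,0,0,0,0,0,0,0,0,0,0,0,0,0,0,0]}'
```

```text
time_s: 6.12
position: [0.5094, -0.0631, 0.1594]
tcp_rot: [[-0.003, 1.0, 0.001], [0.001, 0.001, -1.0], [-1.0, -0.003, -0.001]]
force: [2.4, 5.2, -2.1]
opening: 0.125
```

```bash
python3 -m inch '{"dp":[[4,-1,0],[4,-1,0],[4,-0.8,0],[4,-0.8,0],[4,-0.7,0],[4,-0.6,0],[4,-0.5,0],[4,-0.4,0],[3,-0.3,0],[2,-0.2,0],[0,0,0]],"yaw":[0,0,0,0,0,0,0,0,0,0,0]}'; python3 -m inch '{"dp":[[1,0,0],[1,0,0],[0,0,0],[0,0,0]],"yaw":[0,0,0,0]}';python3 -m inch '{"dp":[[1,0,0],[1,0,0],[0,0,0],[0,0,0]],"yaw":[0,0,0,0]}'
```

```text
time_s: 7.03
position: [0.5035, -0.063, 0.1229]
tcp_rot: [[-0.002, 1.0, 0.001], [0.001, 0.001, -1.0], [-1.0, -0.002, -0.001]]
force: [2.2, 5.5, -2.6]
opening: 0.125
time_s: 7.37
position: [0.5034, -0.0631, 0.1212]
tcp_rot: [[-0.002, 1.0, 0.001], [0.001, 0.001, -1.0], [-1.0, -0.002, -0.001]]
force: [1.3, 5.9, 0.6]
opening: 0.125
time_s: 7.7
position: [0.5032, -0.0631, 0.1193]
tcp_rot: [[-0.003, 1.0, 0.002], [0.001, 0.002, -1.0], [-1.0, -0.003, -0.001]]
force: [0.6, 5.4, 0.8]
opening: 0.13
```

```bash
for i in 1 2 3; do :; done; python3 -m inch '{"dp":[[1,0,0],[1,0,0],[0,0,0],[0,0,0]],"yaw":[0,0,0,0]}'; python3 -m inch '{"dp":[[1,0,0],[1,0,0],[0,0,0],[0,0,0]],"yaw":[0,0,0,0]}'; python3 - <<'E'
from rig import bot
import cv2,numpy as np
S=bot.capture("scene");a=S["color"];np.savez("s2.npz",**S)
cv2.imwrite("pics/s2.png",cv2.resize(a[90:250,175:335,::-1],(560,560)))
E
```

```text
time_s: 8.03
position: [0.5032, -0.0631, 0.119]
tcp_rot: [[-0.002, 1.0, 0.002], [0.001, 0.002, -1.0], [-1.0, -0.002, -0.001]]
force: [-0.8, 6.5, 14.5]
opening: 0.127
time_s: 8.37
position: [0.5033, -0.0631, 0.1187]
tcp_rot: [[-0.001, 1.0, 0.002], [0.0, 0.002, -1.0], [-1.0, -0.001, -0.0]]
force: [-4.3, 5.7, 27.4]
opening: 0.127
```

View pics/s2.png

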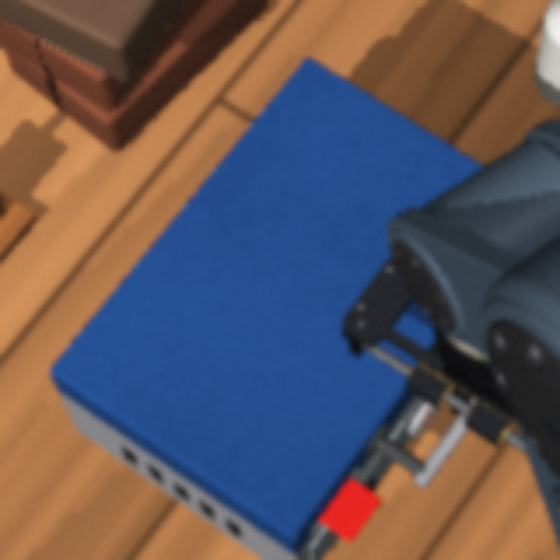

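Firm stop: the force rose from 1 to 27 N while the height held at 0.119, and the hood sits flush on the tub with the red tab at rim height near (350,510). Both lids are shut, so I'll raise the hood alone.

```bash
python3 -m inch '{"dp":[[-2,0,0],[-2,0,0],[-3.5,0.3,0],[-3.5,0.4,0],[-6.9,0.8,0],[-6.9,1,0],[-6.8,1.2,0],[-6.8,1.4,0],[-6.8,1.6,0],[-6.7,1.7,0],[-6.7,1.9,0],[0,0,0]],"yaw":[0,0,0,0,0,0,0,0,0,0,0,0]}'; python3 - <<'E'
from rig import bot
import cv2,numpy as np
S=bot.capture("scene");a=S["color"]
cv2.imwrite("pics/s3.png",cv2.resize(a[90:250,175:335,::-1],(560,560)))
E
```

```text
time_s: 9.42
position: [0.5134, -0.0631, 0.1739]
tcp_rot: [[-0.004, 1.0, 0.002], [0.001, 0.002, -1.0], [-1.0, -0.004, -0.001]]
force: [1.5, 4.8, -3.7]
opening: 0.13
```

View pics/s3.png

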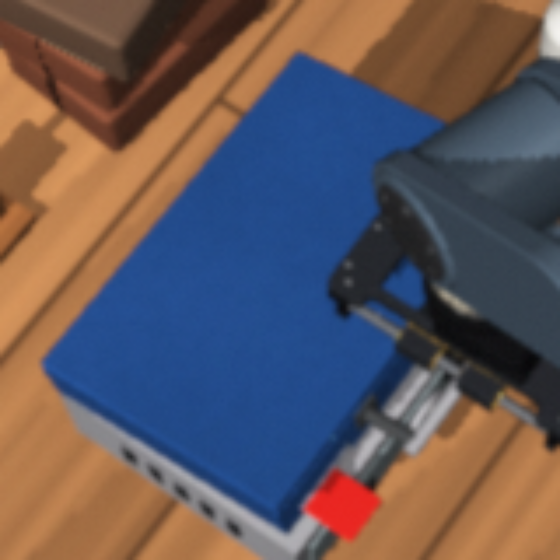

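```bash
cat >> h.py <<'E'
def red(a):
    a=a.astype(int);m=((a[...,0]>150)&(a[...,1]<70)&(a[...,2]<70)).astype(np.uint8);m[:,:150]=0;m[:200]*=1
    n,l,s,c=cv2.connectedComponentsWithStats(m)
    o=[]
    for i in range(1,n):
        if s[i,4]>15:
            k=cv2.findContours((l==i).astype(np.uint8),0,1)[0][0];o.append((s[i],c[i],cv2.boxPoints(cv2.minAreaRect(k)).tolist()))
    return o
E
python3 - <<'E'
from h import *
from rig import bot
S=bot.capture("scene");np.savez("s3.npz",**S)
for n in("scene0","s2","s3"):
    print(n)
    for r in red(np.load(n+".npz")["color"]): print(r[0],r[1].round(1),np.round(r[2],1).tolist())
# expected tab corners if shut
c=dict(np.load("s3.npz"));h=np.array([.7673,-.0635,.1])
for th in(0,4,8,12):
    t=np.radians(th);o=[]
    for rr,y in((.205,.13),(.233,.13),(.233,.09),(.205,.09)):
        o.append(proj(c,h+[-rr*np.cos(t)-.003*0,y,rr*np.sin(t)]).round(1).tolist())
    print(th,o)
E
```

```text
scene0
[334  17  18  18 106] [340.8  25.8] [[331.4, 23.1], [337.0, 17.0], [352.0, 30.9], [346.4, 37.0]]
[339  80  10  11  82] [343.   84.5] [[339.0, 80.0], [348.0, 80.0], [348.0, 90.0], [339.0, 90.0]]
[238 190  17  14  56] [246.4 197.6] [[237.5, 200.3], [253.3, 189.1], [257.1, 194.4], [241.3, 205.6]]
s2
[338  80  11  11  86] [342.9  84.7] [[336.4, 87.2], [340.8, 78.4], [349.2, 82.6], [344.8, 91.4]]
[266 227  18  17 170] [274.6 235.2] [[265.5, 238.4], [275.1, 225.6], [283.7, 232.0], [274.1, 244.8]]
s3
[338  80  11  11  87] [343.   84.8] [[336.4, 87.2], [340.8, 78.4], [349.2, 82.6], [344.8, 91.4]]
[263 225  21  19 238] [272.7 233.8] [[261.2, 235.1], [270.8, 222.3], [283.7, 232.0], [274.1, 244.8]]
0 [[262.4, 235.2], [271.3, 241.3], [280.3, 228.9], [271.4, 223.0]]
4 [[262.0, 233.5], [271.0, 239.4], [280.1, 226.9], [271.2, 221.1]]
8 [[261.3, 231.6], [270.4, 237.3], [279.6, 224.6], [270.6, 219.1]]
12 [[260.3, 229.4], [269.3, 234.8], [278.7, 222.1], [269.7, 216.8]]
```

The outer corners of the red tab are in the same place as when shut ((283.7,232) and (274.1,244.8)), so the glass lid stayed down. I'll carry on up.

```bash
python3 -m inch '{"dp":[[-6.6,2.1,0],[-6.6,2.3,0],[-6.5,2.4,0],[-6.4,2.6,0],[-6.4,2.8,0],[-6.3,2.9,0],[-6.2,3.1,0],[-6.1,3.3,0],[-6.1,3.4,0],[-6,3.6,0],[-5.9,3.7,0],[-5.8,3.9,0],[-5.7,4,0],[-5.6,4.2,0],[0,0,0]],"yaw":[0,0,0,0,0,0,0,0,0,0,0,0,0,0,0]}'
```

```text
time_s: 10.77
position: [0.5579, -0.0634, 0.2625]
tcp_rot: [[-0.003, 1.0, 0.002], [-0.0, 0.002, -1.0], [-1.0, -0.003, 0.0]]
force: [-5.3, 4.6, 1.5]
opening: 0.127
```

```bash
python3 -m inch '{"dp":[[-5.5,4,0],[-5.4,4.1,0],[-5.3,4.2,0],[-5.2,4.3,0],[-5.1,4.5,0],[-5,4.7,0],[-4.8,4.9,0],[-4.7,5,0],[-4.6,5.1,0],[-4.4,5.2,0],[-4.3,5.4,0],[-4.1,5.5,0],[-4,5.6,0],[-3.8,5.7,0],[-3.7,5.8,0],[0,0,0],[0,0,0]],"yaw":[0,0,0,0,0,0,0,0,0,0,0,0,0,0,0,0,0]}'
python3 - <<'E'
from h import *
from rig import bot
S=bot.capture("scene");np.savez("s4.npz",**S);T=bot.capture("top")
for r in red(S["color"]): print(r[0],r[1].round(1),np.round(r[2],1).tolist())
cv2.imwrite("pics/s4.png",cv2.resize(S["color"][80:260,175:355,::-1],(560,560)))
cv2.imwrite("pics/t4.png",T["color"][:,:,::-1]);cv2.imwrite("pics/s4f.png",S["color"][:,:,::-1])
p=bot.read_state()["position"]
for off in(.005,.008):
    b=[p[0],p[2]+off]
    for hx in(.765,.7675): print(off,hx,np.degrees(np.arctan2(b[1]-.1,hx-b[0]))-4.75,np.hypot(b[1]-.1,hx-b[0]))
E
```

```text
time_s: 12.18
position: [0.6338, -0.0639, 0.3315]
tcp_rot: [[0.002, 1.0, 0.002], [-0.001, 0.002, -1.0], [-1.0, 0.002, 0.001]]
force: [-5.0, 1.2, 3.9]
opening: 0.123
[362  22  17  17  64] [372.6  31.6] [[361.5, 37.5], [377.0, 22.0], [382.5, 27.5], [367.0, 43.0]]
[263 224  21  20 238] [272.8 233.8] [[261.6, 235.5], [271.2, 222.7], [283.7, 232.0], [274.1, 244.8]]
0.005 0.765 56.04820616528157 0.27040175192848986
0.005 0.7675 55.58788909471866 0.27163023566667494
0.008 0.765 56.35536552178582 0.2730243956470556
0.008 0.7675 55.89807135433477 0.2742411313074258
```

View pics/s4.png

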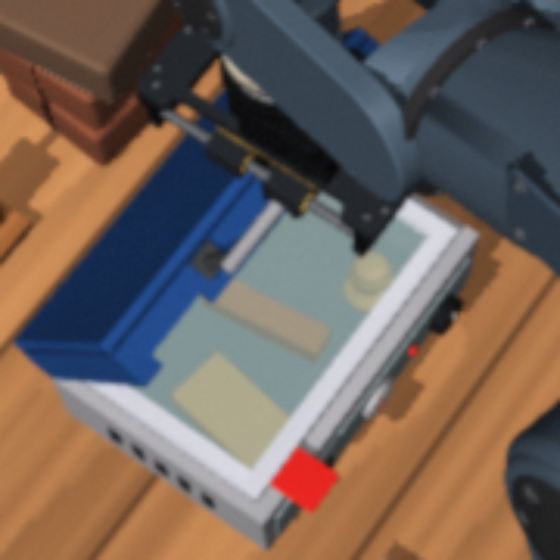

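View pics/t4.png

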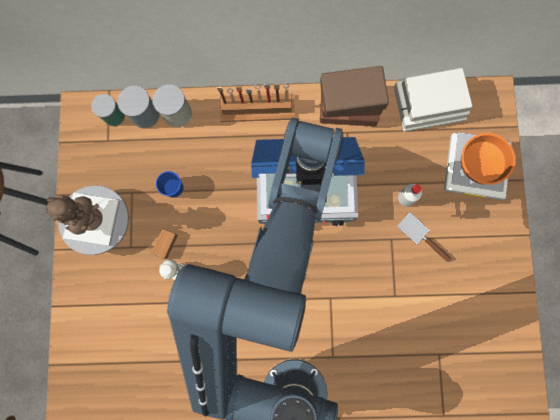

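View pics/s4f.png

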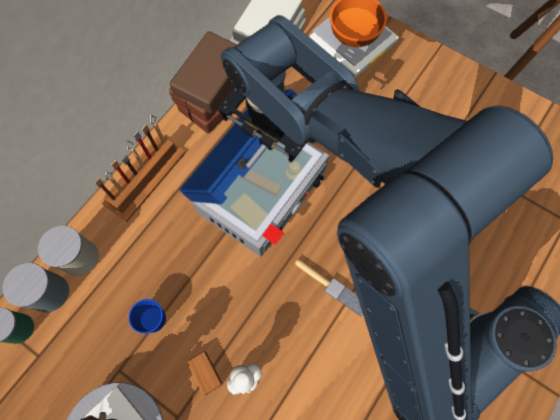

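The hood is at about 55°, the glass lid is shut (tab unmoved), and the wax shows through the glass. I'll hold for a second to check it stays put.

```bash
python3 -m inch '{"dp":[[0,0,0],[0,0,0],[0,0,0],[0,0,0],[0,0,0],[0,0,0],[0,0,0],[0,0,0],[0,0,0],[0,0,0],[0,0,0],[0,0,0],[0,0,0],[0,0,0],[0,0,0],[0,0,0]],"yaw":[0,0,0,0,0,0,0,0,0,0,0,0,0,0,0,0]}'
python3 - <<'E'
from h import *
from rig import bot
S=bot.capture("scene");A=np.load("s4.npz")["color"].astype(int)
print(np.abs(S["color"].astype(int)-A)[80:260,175:355].mean(), [r[2] for r in red(S["color"])][-1])
cx=lambda x,y:(175+x*180/560-.34,80+y*180/560-.34)
# bar left end at its hinge-plane y (bar left end y = -.0635+.07)
o,v=ray(S,cx(228,268));t=(.0075-o[1])/v[1];b=o+v*t;print("bar end",b,np.degrees(np.arctan2(b[2]-.1,.767-b[0]))-4.75)
E
```

```text
time_s: 13.62
position: [0.6328, -0.0639, 0.3309]
tcp_rot: [[0.0, 1.0, 0.001], [-0.001, 0.001, -1.0], [-1.0, 0.0, 0.001]]
force: [-3.6, 1.1, 4.8]
opening: 0.127
1.521059670781893 [[261.64007568359375, 235.4800262451172], [271.24005126953125, 222.68003845214844], [283.72003173828125, 232.04002380371094], [274.12005615234375, 244.8400115966797]]
bar end [0.6336 0.0075 0.3302] 55.15170973413382
```

Steady: the bar measures 55° in the picture and the tab hasn't moved. I'm handing in.

```bash
python3 -c "
from rig import bot
print(bot.hand_in());s=bot.read_state();print(s['time_s'],s['position'],s['opening'])"
```

```text
the job is handed in; nothing more can be done
None
the job is handed in; nothing more can be done
```

I gripped the hood's bar and brought both lids down together to a firm stop. At the stop the force rose to about 27 N with almost no further travel. I then raised the hood alone to about 55° and handed in while still holding it, at about 13.7 s on the robot's clock.

**Last checks:**
- **Glass lid:** the red tab's outer corners are at the same pixels as when shut, so the glass lid stayed down. The wax shows through it.
- **Hood:** it stayed put over a hold of more than a second. One picture measurement gives 55.2°, and the arm's own position gives about 56°.
- **Other objects:** I saw none disturbed in the last pictures, but I judged this by eye. The arm covers part of both views.

**What disagreed:** the bar's distance from the hinge came out 3–5 mm longer than its stated 266 mm. That fits camera calibration error plus the bar sitting a little low in the pads, and it changes the angle by less than 1°. I read nothing after the hand-in, since the robot gives no more readings then.

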